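Get the mandoline ready: clear the spoon, set the thickness, fit the hand guard

TASK

Get the mandoline slicer ready for slicing: take the bamboo spoon off its runway and lay it on the spoon rest, bowl down in the tray and handle in the notch, and turn the thickness dial to 6. Set the orange hand guard down gently on the upper runway, between the dial and the blade, square to the runway with its skirts over both rails so that it lies fully down on them. Keep the gripper off the blade and leave the other things on the counter standing where they are.

Things in the scene. Friction and masses are not known exactly. Their poses are not given: they have to be found in the camera images.
- mandoline: Mandoline slicer, white with steel plates, fixed, 440 mm long, deck sloping 18 degrees (0.314 rad). Origin on the upper runway plate, midway between the rails, 94 mm above the counter, at the middle of the guard's place. Its x runs along the runway uphill to the dial, y across, z square to the deck (so the frame is tilted). Upper plate x -79 to 79 mm, blade x -80 to -94, lower plate to -235
- rail_top (a point): Point 8 mm above the mandoline's origin along its z, level with the flat tops of the two straight rails that edge the runway: each 8 mm wide (y 47 to 55 mm either side, 110 mm over the outsides), standing 8 mm above the runway plate, smooth outsides down to z -16 mm. The head block, level with the rail tops, runs from x 78 to 175 mm and carries the dial; black grip end to x 207 mm
- blade: The slicing blade, a fixed steel strip 13 mm wide across the runway, 1 to 3 mm proud of it. Origin at its centre, at x -86.5 mm in the mandoline's frame
- thickness_dial (a joint): Angle of the thickness dial, rad, 0 to 2.4, growing clockwise seen from above the deck: 0.3 for each number of its scale, so number 0 is 0, 6 is 1.8, 8 is 2.4. It clicks at each whole number and, let go, springs to the nearest (about 0.1 N m). In the mandoline's frame the pointer stands at angle 1.2 - q from x towards y (number 6: 0.6 rad from uphill towards -y)
- dial_grip (a point): On the dial's axis (mandoline x 120, y 0 mm), 19 mm above the head block's top, in the dial's upright grip bar: 52 mm long, 14 mm wide, from 9 to 30 mm above the block, on a black disc 56 mm across. x along the bar to the pointer end, z up along the dial's axis, square to the deck. Ticks with numerals lie round it on the uphill side, 0 at the +y end
- dial_pointer (a point): The top of the pointer end of the dial's grip bar, with the white stripe
- guard: Loose hand guard, orange, black grip, 0.16 kg, same either way round. Plate 100 mm (x) by 130 mm (y), underside 12, top 17 mm above the origin; along both 100 mm sides (y 60 to 65 mm either side) a skirt hangs to z 0: 120 mm between them. Origin at the centre, level with the skirts' lower edges. Seated: its x along the runway, plate on the rail tops, origin at z -4 mm in the mandoline's frame
- guard_grip (a point): In the middle of the guard's upright, flat-sided grip, 41 mm above the guard's origin; the grip is 72 mm (x) by 34 mm (y) and stands from 17 to 63 mm above the origin. The guard stays where it is put on the slope, it does not slide
- spoon: Loose flat bamboo spoon, 200 mm long, 8 mm thick, 45 g, lying across the mandoline's rails at the start. Origin on its underside at its centre of mass, z up out of its top, x towards the bowl: handle 16 mm wide from x -120 to 15 mm, bowl 46 mm wide from x 12 to 80 mm, all flat underneath
- spoon_bowl (a point): Middle of the spoon's bowl, on its underside (46 mm from the spoon's origin)
- spoon_tail (a point): Near the end of the spoon's handle, on its underside (110 mm from the spoon's origin, away from the bowl)
- spoon_rest: Blue ceramic spoon rest, fixed, 150 mm (x) by 100 mm (y). Origin at the centre of its underside, on the counter. Tray floor 5 mm high, rims 14 mm high and 5 mm thick on three sides; raised notched bridge at the -x end. The spoon lies bowl on the tray floor, handle sloping up through the notch and out over it to -x, the spoon's origin then about 20 mm to the -x side of the rest's
- rest_notch (a point): Middle of the notch's floor, 70 mm from the rest's origin at its -x end, 24 mm above the counter. The notch is 34 mm wide (y), in a bridge 10 mm thick (x); the shoulders on both sides of it are 36 mm high
- canister: Bystander: lidded glass canister, 100 mm across, 166 mm high; origin at the centre of its underside
- funnel: Bystander: yellow plastic funnel standing mouth down, 110 mm across, 108 mm high; origin at the centre of its underside
- oil_bottle: Bystander: green oil bottle, 64 mm across, 235 mm high; origin at the centre of its underside
- mug: Bystander: white mug, 80 mm across, 92 mm high; origin at the centre of its underside
- pepper_mill: Bystander: dark wooden pepper mill, 58 mm across, 182 mm high; origin at the centre of its underside
- spice_jar: Bystander: amber spice jar, 46 mm across, 95 mm high; origin at the centre of its underside
- tea_tin: Bystander: green tea tin, 80 mm across, 120 mm high; origin at the centre of its underside
- prep_bowl: Bystander: steel bowl, 120 mm across, 50 mm high; origin at the centre of its underside
Mind the look-alikes: they are no part of the job. What is shaped like the guard but brown or red is not meant.

How it is judged:
At the end, for the whole second after the job is handed in: Spoon's bowl in the rest's tray, handle in the notch; dial at number 6 (within a third); guard at rest on the upper runway, centre 28 mm below to 40 mm above the middle of its place, skirts over both rails, plate flat on them (3 mm, 0.05 rad), square within 0.15 rad; bystanders in place (x of spoon_bowl in the frame of spoon_rest between -0.02 and 0.042 m and y of spoon_bowl in the frame of spoon_rest between -0.028 and 0.028 m and z of spoon_bowl in the frame of spoon_rest below 0.016 m and x of spoon_tail in the frame of spoon_rest below -0.08 m and z of spoon_tail in the frame of spoon_rest between 0.026 and 0.045 m and value of joint thickness_dial between 1.7 and 1.9 rad and x of guard in the frame of mandoline between -0.028 and 0.04 m and y of guard in the frame of mandoline between -0.008 and 0.008 m and z of guard in the frame of mandoline between -0.007 and -0.001 m and angle between the z axis of guard and the z axis of mandoline, either way round below 0.05 rad and angle between the x axis of guard and the x axis of mandoline, either way round below 0.15 rad and angle between guard's own z axis and vertical below 0.6 rad and linear speed of each of guard, spoon below 0.02 m/s); the robot touches nothing.
It fails at once if the robot touches the blade (contact force between any of the fingers, the arm and blade above 0.5 N).
It fails at once if the guard is rammed onto the mandoline (more than 60 N) (contact force between guard and mandoline above 60 N).
It fails at once if the guard is dropped (falls free, faster than 0.5 m/s) (contact force between guard and the fingers below 0.02 N and contact force between guard and anything else below 0.02 N and linear speed of guard above 0.5 m/s).
It fails at once if a bystander is shifted by more than 30 mm or knocked over (distance of any of canister, funnel, oil_bottle, mug, pepper_mill, spice_jar, tea_tin, prep_bowl from where it was at the start of the episode above 0.03 m or angle between any of canister, funnel, oil_bottle, mug, pepper_mill, spice_jar, tea_tin, prep_bowl's own z axis and vertical above 0.5 rad).
It also fails if it takes over 66 s, if anything falls off the work surface, if the arm or the gripper's body presses on something with over 40 N, if the wrist force passes 120 N, or if a joint passes its speed limit or range.

ROBOT

A 6-joint arm with a two-finger parallel gripper is mounted at the origin on the work surface. World frame = base frame: x ahead of the robot, y to its left, z up, the work surface at z = 0. Lengths are in m, angles in rad, forces in N, time in s.
With the tool pointing down it reaches from about 0.275 to 0.75 m from the base axis. Payload 10.2 kg.
Tool frame: the origin (TCP) lies midway between the tips of the shut fingers; the grasp point (between the pads) lies 19 mm behind it; z points along the fingers, y is the line along which they close (so a half turn about z gives the same grasp; the last joint's range is limited). The gripper opens to 88 mm and grips with 3 to 60 N. Pads are 18 mm wide; open, the fingers measure 123 mm over their backs; the gripper's body (75 mm by 187 mm) begins 45 mm behind the grasp point.
Start: joints at [-1.439, 0.313, 1.498, -0, 1.331, -0.223], TCP at [0.182, -0.492, 0.239] pointing down, gripper open.
Joint ranges: [-2.94, 2.94], [-0.97, 2.17], [0.19, 2.56], [-1.23, 4.37], [0.02, 3.11], [-2.88, 2.88]. Speed limits (rad/s): [2.39, 2.39, 3.01, 3.14, 3.14, 3.14].

INTERFACE

Orientations are given as a rotation vector (axis times angle).
In Python, from bench import sense, snapshot, get_calibration, job_done gives the robot as it stands. The module is installed in compiled form; this text tells all that it offers.
- The arm moves only by the shell command python3 -m handwheel 'ROWS' [OPENING]. ROWS is JSON, one flat list of numbers, 4 for each row, row after row: the shift along the tool's x, y, z in cm, then the turn about the tool's z in rad. In form: [x, y, z, roll, x, y, z, roll, ...]. A call has 1 to 12 rows; each row is the pose to reach, as a shift and turn from the pose commanded when the call began, along the tool's axes at that moment; what a row does not reach only later rows make up. A row lasts 1/10 s, in which the tool goes at most 50 mm and 8.59 degrees, less where a joint would pass 70% of its speed; a pose out of reach is approached as far as the arm can. A call with a gripper value outside its range is refused whole. OPENING is the opening, from -1 (shut) to 1 (fully open), set as the call begins (- or left out, the last holds). The fingers move at their own pace and stop on an object; the grip force is fixed at half the most. Time passes only in rows, so rows that repeat a pose let the fingers close. It gives the time, the measured TCP pose, the force, the opening and the grip force at its end, in the units of the state.
- sense(): the state, without advancing time (a new reading comes with each control period).
- snapshot(name): name is "scene" or "top" or "wrist"; returns the picture (480x640x3 uint8, red, green, blue); there is no depth.
- get_calibration(name): a dict with "mtx" (3x3 intrinsics, pixels), "R" (3x3) and "t" (3): a world point X has camera coordinates R X + t; the wrist camera has in their place "mount" (4x4, takes a point from camera to tool coordinates, whose origin is the TCP and whose axes are the flange's). Camera axes: x right, y down, z forward; pixel columns grow to the right and rows downward; lengths in m; the calibration is good to about 2 mm. A picture is of the moment at which its call begins: read the wrist's pose just before it. get_calibration takes no time and is no camera call.
- job_done(): hands the job in; it is judged then, once.
The state is a dict: "time": time; "joint_pos": joint angles; "qvel": joint speeds; "effort": joint torques, N m; "tcp_pos": TCP position; "eef_rot": TCP orientation; "ft_force": force on the tool from outside, world axes, zero at the start; "wrist_torque": the same for the moment, N m; "grip_width": finger opening in m; "grip_force": force on a finger pad.
Only numpy, scipy, OpenCV 4.12 (cv2) and the standard library are available. Lean on these libraries where they do the work, as an engineer would, in place of code of your own. Each camera call takes 0.05 s, during which the arm holds its last target. There are 200 camera calls.

## Working session

There is one attempt and no reset: what is moved stays moved. The work goes in short steps, Python scripts to look and compute and a shell command to move; the robot and the scene stay as the last step left them, time stands still between calls to the robot, and variables do not carry over. Pictures are saved under pics/ and viewed, at most 10 in all, crops included, and the job is handed in when it is done.

```bash
mkdir -p pics; python3 - <<'E'
from bench import *
import cv2,numpy as np
s=sense();print(s)
for n in("scene","top","wrist"):
    im=snapshot(n);cv2.imwrite(f"pics/{n}0.png",im[:,:,::-1])
    c=get_calibration(n);print(n,{k:np.round(v,4).tolist() for k,v in c.items()})
E
```

```text
{'time': 0.0, 'joint_pos': array([-1.43937585e+00,  3.13406447e-01,  1.49841202e+00,  6.96340901e-06,
        1.33097759e+00, -2.23382241e-01]), 'qvel': array([ 0.00014466, -0.00129223, -0.00094793,  0.00062854, -0.00077522,
       -0.0011568 ]), 'effort': array([ 1.05932577e-03, -4.02210546e+01, -2.52268571e+01,  6.94922986e-02,
        3.52939172e-02, -1.05909494e-04]), 'tcp_pos': array([ 0.18235531, -0.49206282,  0.23819278]), 'eef_rot': array([-3.09110475e+00, -5.54189472e-01, -9.74622400e-05]), 'ft_force': array([-0.66466728,  0.02497768,  0.80495721]), 'wrist_torque': array([ 0.02505372, -0.01954284, -0.01084079]), 'grip_force': 0.0, 'grip_width': 0.08827876197205681}
scene {'mtx': [[576.7549, 0.0, 325.4232], [0.0, 576.7549, 238.5982], [0.0, 0.0, 1.0]], 'R': [[0.5677, 0.8232, -0.0006], [0.6847, -0.4726, -0.5548], [-0.457, 0.3146, -0.832]], 't': [-0.2382, -0.3136, 1.848]}
top {'mtx': [[600.0394, 0.0, 316.709], [0.0, 600.0394, 237.8111], [0.0, 0.0, 1.0]], 'R': [[-0.029, -0.9996, -0.0011], [-0.9942, 0.029, -0.1038], [0.1037, -0.0019, -0.9946]], 't': [-0.0686, 0.5183, 1.4798]}
wrist {'mtx': [[406.2354, 0.0, 310.668], [0.0, 406.2354, 239.0417], [0.0, 0.0, 1.0]], 'mount': [[0.0004, -0.952, -0.306, 0.0795], [1.0, 0.0003, 0.0005, 0.0006], [-0.0004, -0.306, 0.952, -0.1448], [0.0, 0.0, 0.0, 1.0]]}
```

View pics/top0.png

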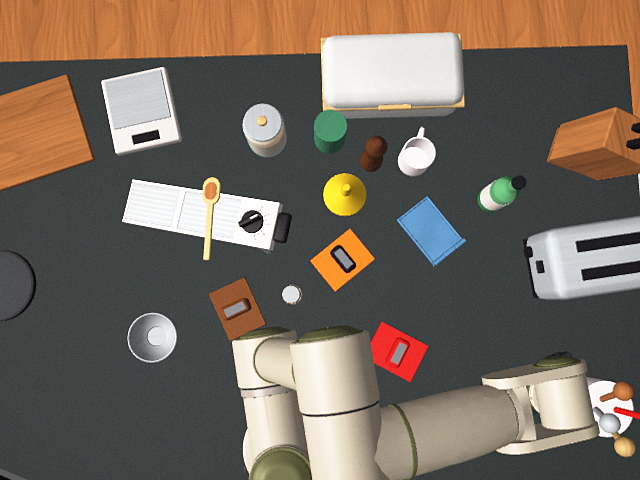

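View pics/scene0.png

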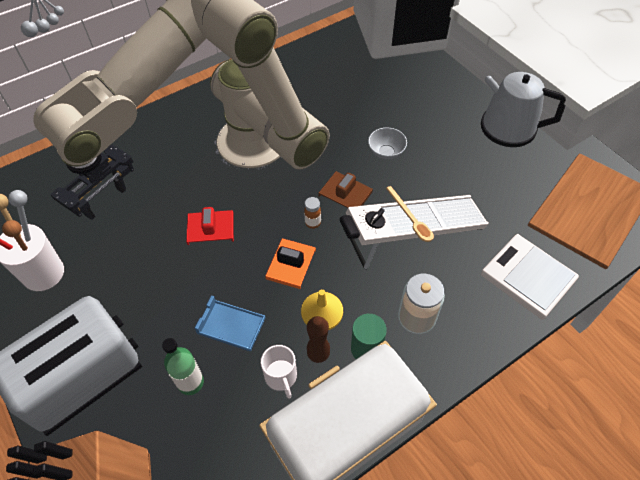

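Top view: the mandoline runs from (125,205) to (290,228) with the dial at (251,222). The spoon lies across it at (210,215), bowl up. The orange guard is at (343,259) and the blue rest at (431,231). In the scene view the dial is at (376,218), the guard at (291,262) and the rest at (231,322).

```bash
cat > h.py <<'E'
import cv2,numpy as np
from bench import *
C={n:get_calibration(n) for n in("scene","top","wrist")}
def ray(n,uv,s=None):
    c=C[n];d=np.linalg.inv(c["mtx"])@[uv[0],uv[1],1.]
    if n!="wrist": return -c["R"].T@c["t"],c["R"].T@d
    Rt=cv2.Rodrigues(np.array(s["eef_rot"]))[0];M=c["mount"]
    return Rt@M[:3,3]+s["tcp_pos"],Rt@M[:3,:3]@d
def onz(n,uv,z,s=None):
    o,d=ray(n,uv,s);return o+d*(z-o[2])/d[2]
def tri(a,b,s=None):
    (o,d),(p,e)=[ray(n,uv,s) for n,uv in(a,b)]
    k=np.linalg.lstsq(np.c_[d,-e],p-o,rcond=None)[0]
    return (o+d*k[0]+p+e*k[1])/2,np.linalg.norm(o+d*k[0]-p-e*k[1])
def mask(im,lo,hi):
    m=cv2.inRange(cv2.cvtColor(im,cv2.COLOR_RGB2HSV),lo,hi)
    return m
def big(m):
    return max(cv2.findContours(m,cv2.RETR_EXTERNAL,cv2.CHAIN_APPROX_NONE)[0],key=cv2.contourArea)
E
python3 - <<'E'
from h import *
np.set_printoptions(precision=3,suppress=True)
t=cv2.imread("pics/top0.png")[:,:,::-1];s=cv2.imread("pics/scene0.png")[:,:,::-1]
for nm,lo,hi,z in(("guard",(9,200,150),(17,255,255),.017),("rest",(100,90,80),(118,255,255),.012)):
    for n,im in(("top",t),("scene",s)):
        c=big(mask(im,lo,hi));q=cv2.approxPolyDP(cv2.convexHull(c),6,True)[:,0]
        print(nm,n,cv2.contourArea(c));[print(p,onz(n,p,z)) for p in q]
a=cv2.resize(t[165:270,115:300],None,fx=4.3,fy=4.3,interpolation=cv2.INTER_CUBIC)
b=cv2.resize(s[175:275,335:500],None,fx=4.8,fy=4.8,interpolation=cv2.INTER_CUBIC)
cv2.imwrite("pics/mt.png",a[:,:,::-1]);cv2.imwrite("pics/ms.png",b[:,:,::-1]);print(a.shape,b.shape)
E
```

```text
guard top 1965.5
[350 229] [ 0.537 -0.169  0.017]
[373 259] [ 0.459 -0.224  0.017]
[334 290] [ 0.385 -0.123  0.017]
[311 260] [ 0.461 -0.068  0.017]
guard scene 0.0
[299 286] [ 0.54  -0.168  0.017]
rest top 2340.0
[426 196] [ 0.617 -0.366  0.012]
[466 240] [ 0.501 -0.462  0.012]
[433 266] [ 0.438 -0.375  0.012]
[397 221] [ 0.555 -0.289  0.012]
rest scene 2144.0
[211 296] [ 0.431 -0.375  0.012]
[264 315] [ 0.558 -0.288  0.012]
[250 350] [ 0.62  -0.367  0.012]
[195 328] [ 0.489 -0.452  0.012]
(452, 796, 3) (480, 792, 3)
```

View pics/mt.png

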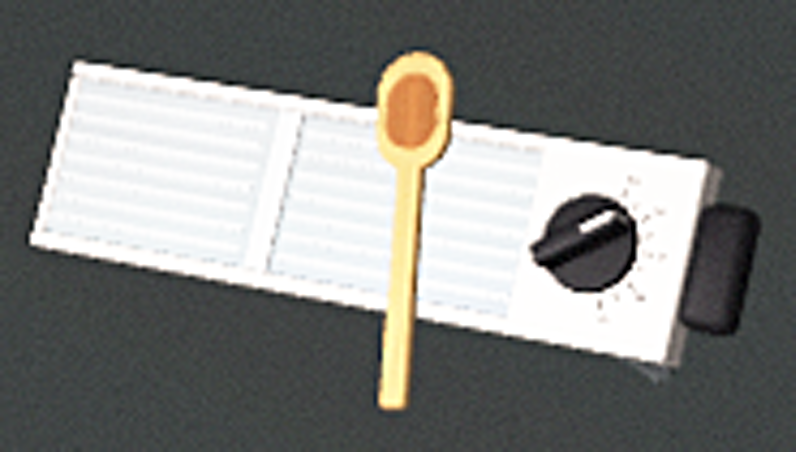

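View pics/ms.png

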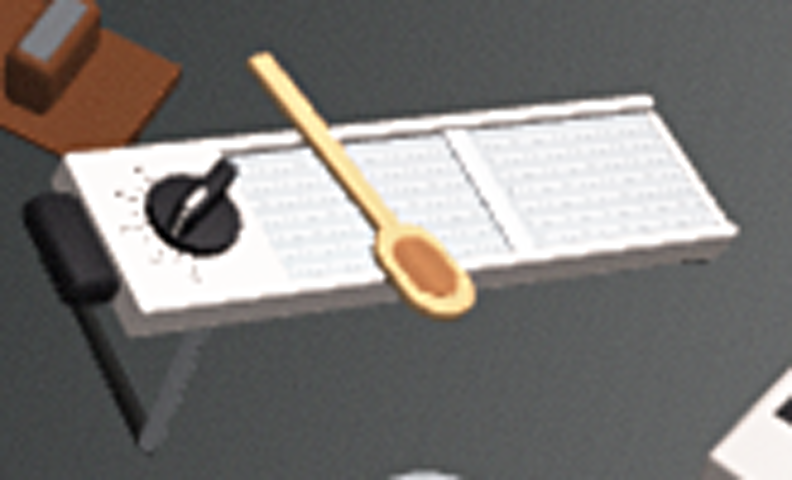

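The crops show the pointer (white stripe) pointing uphill and towards +y at about number 2, the spoon across the upper runway with its bowl on the far +y side, and the rest's bridge on its far-left (scene) side. Next I triangulate these points.

```bash
python3 - <<'E'
from h import *
np.set_printoptions(precision=4,suppress=True)
T=lambda x,y:("top",(x/4.3+115-.4,y/4.3+165-.4)); S=lambda x,y:("scene",(x/4.8+335-.4,y/4.8+175-.4))
P={}
for k,a,b in(("hi+",T(712,162),S(145,308)),("hi-",T(675,362),S(68,157)),("lo+",T(73,63),S(738,230)),("lo-",T(32,242),S(655,100)),
 ("bowltip",T(417,52),S(447,316)),("tail",T(392,408),S(260,55)),("dialc",T(583,230),S(203,195)),("ptr",T(622,213),S(178,235)),("bowlc",T(413,110),S(425,263))):
    P[k],e=tri(a,b);print(k,P[k],e)
u=(P["hi+"]+P["hi-"]-P["lo+"]-P["lo-"]);print("len",np.linalg.norm(u)/2,"slope",np.arcsin(u[2]/np.linalg.norm(u)))
yaw=np.arctan2(u[1],u[0]);c=np.cos(.314);si=np.sin(.314)
X=np.array([np.cos(yaw)*c,np.sin(yaw)*c,si]);Y=np.array([-np.sin(yaw),np.cos(yaw),0]);Z=np.cross(X,Y)
w=P["hi+"]-P["hi-"];print("yaw",yaw,"yaw by end",np.arctan2(-w[0],w[1]))
ce=(P["hi+"]+P["hi-"])/2;o=ce-X*.175-Z*.008;print("o from hi",o)
ce=(P["lo+"]+P["lo-"])/2;print("o from lo",ce+X*.235-Z*.008)
for k in P: print(k,"in m",(P[k]-o)@np.c_[X,Y,Z])
# rest
for n,b in(("top",((466,240),(433,266))),("scene",((195,328),(211,296)))):
    print(n,[onz(n,p,.036) for p in b])
# guard grip top centroid: dark/grey
E
```

```text
hi+ [0.5884 0.0006 0.159 ] 0.005097321688716464
hi- [0.4828 0.0248 0.1556] 0.009390146566214192
lo+ [0.6788 0.3811 0.0297] 0.0006987664592928017
lo- [0.5753 0.4089 0.0237] 0.0054438706839893755
bowltip [0.6614 0.1623 0.1051] 0.006350334429633907
tail [0.464  0.1805 0.1153] 0.003107461407834819
dialc [0.5519 0.0681 0.1655] 0.001730604237374824
ptr [0.561  0.0469 0.1566] 0.0009656544235785576
bowlc [0.6293 0.1671 0.1125] 0.001616113551290516
len 0.41422714070209 slope 0.3207757232372842
yaw -1.8054508886284317 yaw by end -1.7963234345213477
o from hi [0.5738 0.1722 0.0956]
o from lo [0.5745 0.1752 0.0916]
hi+ in m [0.1751 0.0542 0.0098]
hi- in m [ 0.1749 -0.0542  0.0062]
lo+ in m [-0.2369  0.0536  0.0076]
lo- in m [-0.2415 -0.0536  0.0028]
bowltip in m [-0.0073  0.0875  0.0124]
tail in m [ 0.0226 -0.1087  0.0133]
dialc in m [0.1226 0.0029 0.0337]
ptr in m [0.1375 0.0167 0.0195]
bowlc in m [-0.0024  0.0552  0.0185]
top [array([ 0.4988, -0.4557,  0.036 ]), array([ 0.4364, -0.3702,  0.036 ])]
scene [array([ 0.5015, -0.4537,  0.036 ]), array([ 0.4441, -0.3776,  0.036 ])]
```

```bash
cat >> h.py <<'E'
def go(x,y,z,psi,s=None):
    s=s or sense();R=cv2.Rodrigues(np.array(s["eef_rot"]))[0]
    cur=np.arctan2(R[1,0],R[0,0]);d=100*R.T@(np.array([x,y,z])-s["tcp_pos"])
    r=-((psi-cur+np.pi)%(2*np.pi)-np.pi)
    print("shift cm",np.round(d,2),"roll",round(r,3),"psi now",round(cur,3),"tcp",np.round(s["tcp_pos"],4),"t",s["time"])
E
python3 -c "
from h import *
go(.492,.178,.2,-.092)"
```

```text
shift cm [ 52.31 -52.08   3.89] roll 0.447 psi now 0.355 tcp [ 0.1823 -0.4921  0.2383] t 0.15
```

```bash
python3 -m handwheel '[52.3,-52.1,0,0.447,52.3,-52.1,0,0.447,52.3,-52.1,0,0.447,52.3,-52.1,0,0.447,52.3,-52.1,0,0.447,52.3,-52.1,0,0.447,52.3,-52.1,0,0.447,52.3,-52.1,0,0.447,52.3,-52.1,0,0.447,52.3,-52.1,0,0.447,52.3,-52.1,0,0.447,52.3,-52.1,0,0.447]' 1; python3 -c "
from h import *
go(.492,.178,.2,-.092)"
```

```text
time: 1.35
tcp_pos: [0.4339, 0.0539, 0.2388]
eef_rot: [3.138, -0.144, 0.0]
ft_force: [0.5, -1.6, 0.4]
grip_width: 0.0882
grip_force: 0.0
shift cm [  4.65 -12.9    3.88] roll 0.0 psi now -0.092 tcp [0.4339 0.0539 0.2388] t 1.35
```

```bash
python3 -m handwheel '[4.6,-12.9,0,0,4.6,-12.9,0,0,4.6,-12.9,0,0,4.6,-12.9,0,0,4.6,-12.9,0,0,4.6,-12.9,0,0]'; python3 - <<'E'
from h import *
np.set_printoptions(precision=4,suppress=True)
s=sense();im=snapshot("wrist");cv2.imwrite("pics/w1.png",im[:,:,::-1])
m=mask(im,(10,60,120),(30,255,255));c=big(m);r=cv2.minAreaRect(c);print(r)
b=cv2.boxPoints(r)
for p in b: print(p,onz("wrist",p,.115,s))
go(.492,.178,.092,-.092)
E
```

```text
time: 1.95
tcp_pos: [0.4909, 0.1749, 0.2387]
eef_rot: [3.138, -0.146, -0.001]
ft_force: [0.8, -1.0, 0.1]
grip_width: 0.0885
grip_force: 0.0
((304.5, 134.0), (268.0, 71.0), 90.0)
[269.   0.] [0.6325 0.1855 0.115 ]
[340.   0.] [0.6287 0.1442 0.115 ]
[340. 268.] [0.4609 0.1561 0.115 ]
[269. 268.] [0.4655 0.2063 0.115 ]
shift cm [ 0.08 -0.33 14.68] roll -0.002 psi now -0.094 tcp [0.491  0.1748 0.2388] t 2.0
```

View pics/w1.png

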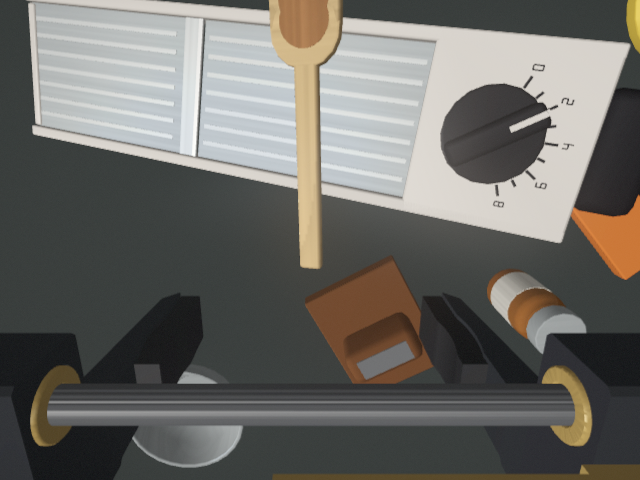

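The wrist view shows the spoon handle from (308,65) to (311,268) and the dial pointer at number 2. The tail comes out at (0.463, 0.177), which fits the earlier measurement.

```bash
python3 -m handwheel '[0.1,-0.2,5,0,0.1,-0.2,10,0,0.1,-0.2,13,0,0.1,-0.2,14.7,0,0.1,-0.2,14.7,0,0.1,-0.2,14.7,0]' && python3 -m handwheel '[0,0,0,0,0,0,0,0,0,0,0,0,0,0,0,0,0,0,0,0,0,0,0,0,0,0,0,0,0,0,0,0]' -1 &&  python3 -m handwheel '[0,0,-2,0,0,0,-4,0,0,0,-8,0,0,0,-11,0,0,0,-11,0,0,0,-11,0]'; python3 - <<'E'
from h import *
im=snapshot("wrist");cv2.imwrite("pics/w2.png",im[:,:,::-1])
go(.441,-.437,.203,.645)
E
```

```text
time: 2.6
tcp_pos: [0.4928, 0.1771, 0.0927]
eef_rot: [-3.138, 0.146, -0.002]
ft_force: [-0.3, -0.0, 0.2]
grip_width: 0.0882
grip_force: 0.0
time: 3.4
tcp_pos: [0.4923, 0.1778, 0.0917]
eef_rot: [3.138, -0.145, -0.0]
ft_force: [-0.1, -0.8, 1.3]
grip_width: 0.0262
grip_force: 0.0
time: 4.0
tcp_pos: [0.4923, 0.1777, 0.2016]
eef_rot: [-3.138, 0.145, -0.001]
ft_force: [0.6, 0.3, -0.9]
grip_width: 0.0006
grip_force: 0.0
shift cm [ 0.59 61.67 -0.2 ] roll -0.737 psi now -0.092 tcp [0.492  0.1777 0.2008] t 4.05
```

View pics/w2.png

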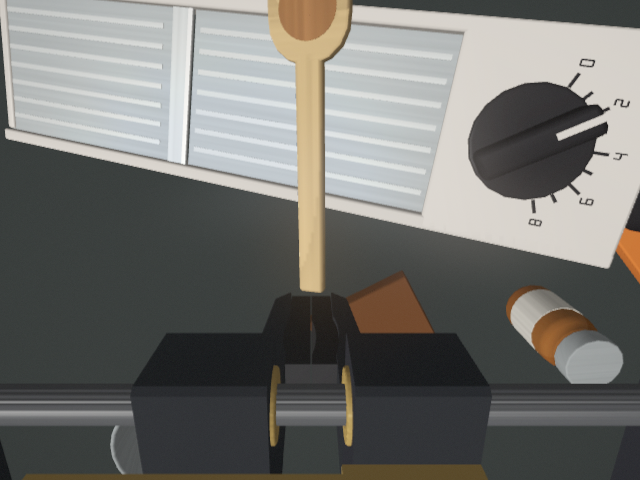

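The spoon is untouched at (312,290); I lifted before the slow fingers had closed. Repeat with a longer wait.

```bash
python3 -m handwheel '[0,0,0,0,0,0,0,0,0,0,0,0,0,0,0,0,0,0,0,0,0,0,0,0,0,0,4,0,0,0,8,0,0,0,11,0,0,0,11,0,0,0,11,0]' 0 && python3 -m handwheel '[0,0,0,0,0,0,0,0,0,0,0,0,0,0,0,0,0,0,0,0,0,0,0,0,0,0,0,0,0,0,0,0]' -1
```

```text
time: 5.15
tcp_pos: [0.4928, 0.1778, 0.0926]
eef_rot: [-3.138, 0.145, -0.001]
ft_force: [0.1, 0.4, 0.3]
grip_width: 0.0442
grip_force: 0.0
time: 5.95
tcp_pos: [0.4926, 0.1778, 0.092]
eef_rot: [-3.138, 0.145, -0.001]
ft_force: [-0.1, 1.5, 3.9]
grip_width: 0.0153
grip_force: 30.0
```

```bash
python3 -m handwheel '[0,0,-1,0,0,0,-2,0,0,0,-4,0,0,0,-7,0,0,0,-10,0,0,0,-13,0,0,0,-13,0,0,0,-13,0]'; python3 - <<'E'
from h import *
im=snapshot("scene");a=snapshot("wrist")
cv2.imwrite("pics/w3.png",np.hstack([cv2.resize(im[120:300,290:510],(440,360)),cv2.resize(a,(360,270)).copy() if 0 else cv2.resize(a,(360,360))])[:,:,::-1])
go(.441,-.437,.222,.645)
E
```

```text
time: 6.75
tcp_pos: [0.4922, 0.1776, 0.222]
eef_rot: [3.138, -0.145, 0.001]
ft_force: [-0.5, 0.3, -1.2]
grip_width: 0.015
grip_force: 30.7
shift cm [ 0.61 61.67 -0.1 ] roll -0.737 psi now -0.092 tcp [0.4918 0.1776 0.2207] t 6.85
```

View pics/w3.png

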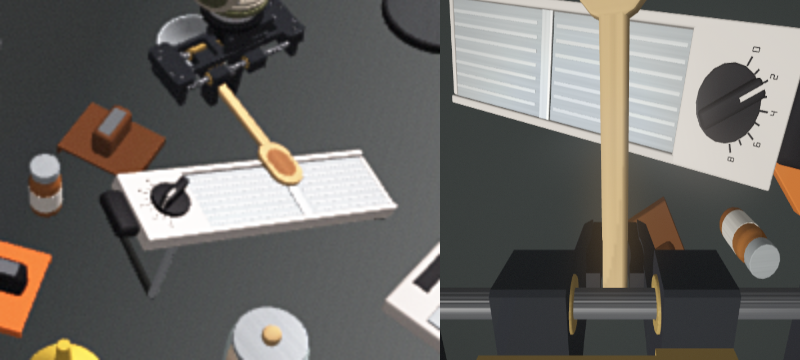

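The spoon is held by the tail and lifted clear. Carry it to the rest.

```bash
python3 -m handwheel '[0.6,61.7,-1,-0.737,0.6,61.7,-1,-0.737,0.6,61.7,-1,-0.737,0.6,61.7,-1,-0.737,0.6,61.7,-1,-0.737,0.6,61.7,-1,-0.737,0.6,61.7,-1,-0.737,0.6,61.7,-1,-0.737,0.6,61.7,-1,-0.737,0.6,61.7,-1,-0.737,0.6,61.7,-1,-0.737,0.6,61.7,-1,-0.737]' >/dev/null; python3 -m handwheel '[0,0.6,0,0,0,0.6,0,0,0,0.6,0,0]';python3 -c "
from h import *
go(.441,-.437,.12,.645)"
```

```text
time: 8.35
tcp_pos: [0.4496, -0.3909, 0.2302]
eef_rot: [-2.978, -0.996, 0.001]
ft_force: [0.1, 0.3, -0.2]
grip_width: 0.0155
grip_force: 30.7
shift cm [-3.46  3.18 11.02] roll 0.001 psi now 0.646 tcp [ 0.4496 -0.3909  0.2302] t 8.35
```

```bash
python3 -m handwheel '[-3.5,3.2,3,0,-3.5,3.2,7,0,-3.5,3.2,11,0,-3.5,3.2,13,0,-3.5,3.2,13,0,-3.5,3.2,13,0]';python3 - <<'E'
from h import *
np.set_printoptions(precision=4,suppress=True)
a=snapshot("scene");b=snapshot("top")
cs={}
for n,im in(("scene",a),("top",b)):
    m=mask(im,(8,60,60),(30,255,255))
    cts=[c for c in cv2.findContours(m,cv2.RETR_EXTERNAL,cv2.CHAIN_APPROX_NONE)[0] if cv2.contourArea(c)>100]
    for c in cts:
        p=c[:,0].mean(0);q=onz(n,p,.1)
        if .38<q[0]<.68 and -.5<q[1]<-.25:
            print(n,cv2.contourArea(c),p,q); 
            h=c[:,0].astype(float);vx,vy,x0,y0=cv2.fitLine(c,cv2.DIST_L2,0,.01,.01).ravel()
            t=(h-[x0,y0])@[vx,vy];print(" ends",h[t.argmin()],h[t.argmax()])
A=cv2.resize(a[230:370,150:310],(400,350));B=cv2.resize(b[150:290,380:540],(400,350))
cv2.imwrite("pics/r1.png",np.hstack([A,B])[:,:,::-1])
E
```

```text
time: 8.95
tcp_pos: [0.4414, -0.4381, 0.1021]
eef_rot: [2.978, 0.997, 0.001]
ft_force: [-0.5, 0.2, -0.8]
grip_width: 0.0153
grip_force: 30.7
scene 575.0 [218.5597 302.4552] [ 0.5067 -0.3783  0.1   ]
 ends [188. 292.] [249. 311.]
top 134.5 [478.2299 227.6207] [ 0.5217 -0.4704  0.1   ]
 ends [464. 240.] [495. 218.]
top 576.5 [437.8131 224.6075] [ 0.5318 -0.3742  0.1   ]
 ends [423. 205.] [457. 245.]
```

View pics/r1.png

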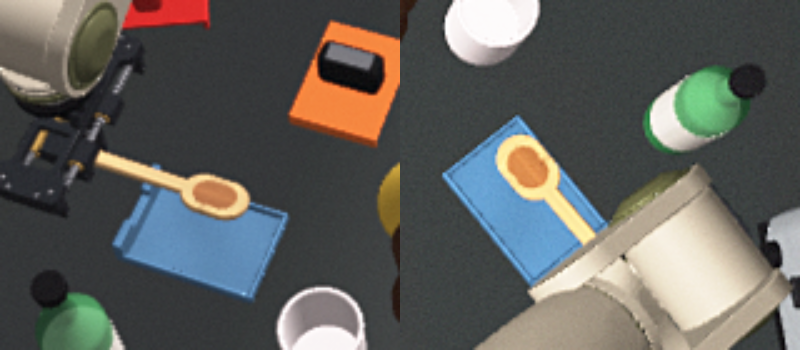

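The spoon points along the rest, with its bowl centre at scene (235,308) and top (431,216), right over the tray.

```bash
python3 - <<'E'
from h import *
np.set_printoptions(precision=4,suppress=True)
c=np.array([.529,-.371]);y=.645;R=np.array([[np.cos(y),np.sin(y)],[-np.sin(y),np.cos(y)]])
for k,a,b in(("tip",(249,311),(423,205)),("bowl",(235.2,308),(430.8,216))):
    P,e=tri(("scene",a),("top",b));print(k,P,e,"in rest",R@(P[:2]-c))
print("tcp in rest",R@(sense()["tcp_pos"][:2]-c))
# notch in scene crop
for p in((130,228),):print("notch",onz("scene",(p[0]/2.5+150,p[1]/2.5+230),.024),"exp",c-.07*R[0])
E
```

```text
tip [ 0.5783 -0.3346  0.1213] 0.005624555671924039 in rest [ 0.0613 -0.0005]
bowl [ 0.5511 -0.3549  0.116 ] 0.0008104469093477707 in rest [ 0.0273 -0.0004]
tcp in rest [-0.1107 -0.0016]
notch [ 0.4884 -0.4296  0.024 ] exp [ 0.4731 -0.4131]
```

```bash
python3 -m handwheel '[-0.4,0,3,0,-0.4,0,6,0,-0.4,0,7.5,0,-0.4,0,8.2,0,-0.4,0,8.6,0,-0.4,0,8.9,0,-0.4,0,8.9,0,-0.4,0,8.9,0]'; python3 - <<'E'
from h import *
a=snapshot("scene")
cv2.imwrite("pics/r2.png",cv2.resize(a[260:370,150:300],(600,440),interpolation=cv2.INTER_CUBIC)[:,:,::-1])
E
```

```text
time: 9.85
tcp_pos: [0.4378, -0.4416, 0.0129]
eef_rot: [2.978, 0.995, 0.001]
ft_force: [-0.4, -0.7, 1.4]
grip_width: 0.0153
grip_force: 30.0
```

View pics/r2.png

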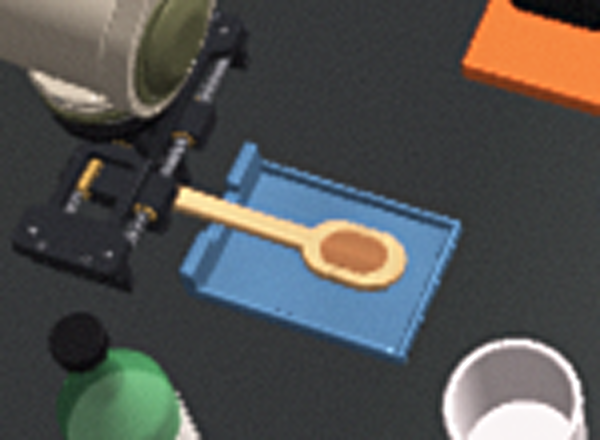

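The handle is in the notch at (205,213) and the bowl is over the tray at (355,250). Release and lift.

```bash
python3 -m handwheel '[0,0,0.2,0,0,0,0.2,0,0,0,0.2,0,0,0,0.2,0,0,0,0.2,0,0,0,0.2,0,0,0,-4,0,0,0,-9,0,0,0,-14,0,0,0,-19,0,0,0,-20,0,0,0,-20,0]' 0; python3 - <<'E'
from h import *
np.set_printoptions(precision=4,suppress=True)
a=snapshot("scene")
m=mask(a,(8,60,60),(30,255,255))
c0=np.array([.529,-.371]);y=.645;R=np.array([[np.cos(y),np.sin(y)],[-np.sin(y),np.cos(y)]])
for c in cv2.findContours(m,cv2.RETR_EXTERNAL,cv2.CHAIN_APPROX_NONE)[0]:
    p=c[:,0].mean(0);q=onz("scene",p,.02)
    if cv2.contourArea(c)>100 and .38<q[0]<.68 and -.5<q[1]<-.25:
        h=c[:,0].astype(float);vx,vy,x0,y0=cv2.fitLine(c,cv2.DIST_L2,0,.01,.01).ravel();t=(h-[x0,y0])@[vx,vy]
        for e,z in((h[t.argmin()],.043),(h[t.argmax()],.012)):
            P=onz("scene",e,z);print(e,P,R@(P[:2]-c0))
# dial target: world point, psi
o=np.array([.574,.1735,.094]);yw=-1.80;c,s=np.cos(.314),np.sin(.314)
X=np.array([np.cos(yw)*c,np.sin(yw)*c,s]);Y=np.array([-np.sin(yw),np.cos(yw),0]);Z=np.cross(X,Y)
g=o+.12*X+.027*Z;print("dial grip",g)
for q in(.6,1.8):
    v=X*np.cos(1.2-q)+Y*np.sin(1.2-q);print(q,np.arctan2(v[1],v[0])+np.pi)
go(g[0],g[1],.24,1.94)
E
```

```text
time: 11.1
tcp_pos: [0.4378, -0.4415, 0.2135]
eef_rot: [2.977, 0.994, 0.001]
ft_force: [0.1, 1.1, -0.1]
grip_width: 0.0442
grip_force: 0.0
[177. 304.] [ 0.4191 -0.461   0.043 ] [-0.1419 -0.0059]
[250. 331.] [ 0.5759 -0.341   0.012 ] [ 0.0555 -0.0042]
dial grip [0.55   0.0705 0.1567]
0.6 1.965159020848158
1.8 0.718026286331428
shift cm [ 39.74 -34.1   -2.86] roll -1.295 psi now 0.645 tcp [ 0.4374 -0.4409  0.2112] t 11.15
```

```bash
python3 -m handwheel '[39.7,-34.1,-3.5,-1.31,39.7,-34.1,-3.5,-1.31,39.7,-34.1,-3.5,-1.31,39.7,-34.1,-3.5,-1.31,39.7,-34.1,-3.5,-1.31,39.7,-34.1,-3.5,-1.31,39.7,-34.1,-3.5,-1.31,39.7,-34.1,-3.5,-1.31,39.7,-34.1,-3.5,-1.31,39.7,-34.1,-3.5,-1.31,39.7,-34.1,-3.5,-1.31,39.7,-34.1,-3.5,-1.31]' >/dev/null;python3 -c "
from h import *
go(.55,.07,.24,1.955)"
```

```text
shift cm [-0.29 -0.05  0.46] roll 0.004 psi now 1.959 tcp [0.5494 0.0728 0.2446] t 12.35
```

```bash
python3 - <<'E'
from h import *
np.set_printoptions(precision=4,suppress=True)
def meas(f,s,box):
    im=cv2.imread(f);g=cv2.cvtColor(im,cv2.COLOR_BGR2GRAY);x0,y0,x1,y1=box
    m=(g[y0:y1,x0:x1]<110).astype(np.uint8)*255;m=cv2.morphologyEx(m,cv2.MORPH_OPEN,np.ones((9,9)))
    c=big(m);e=cv2.fitEllipse(c);ctr=np.array(e[0])+[x0,y0];print(ctr,e[1])
    w=np.argwhere((g[y0:y1,x0:x1]>150))[:,::-1]
    w=np.array([p for p in w if cv2.pointPolygonTest(cv2.convexHull(c),(float(p[0]),float(p[1])),True)>2],np.float32)
    l=cv2.minAreaRect(w);b=cv2.boxPoints(l)+[x0,y0]
    e01=np.linalg.norm(b[0]-b[1]);e12=np.linalg.norm(b[1]-b[2])
    A,B=((b[0]+b[3])/2,(b[1]+b[2])/2) if e01>e12 else ((b[0]+b[1])/2,(b[2]+b[3])/2)
    P,Q=[onz("wrist",k,.168,s) for k in(A,B)]
    print("disc",onz("wrist",ctr,.143,s),onz("wrist",ctr,.1472,s),"stripe",A,B,P,Q,"yaw",np.arctan2(*(Q-P)[1::-1]))
meas("pics/w1.png",dict(tcp_pos=np.array([.4910,.1748,.2388]),eef_rot=[3.138,-.146,-.001]),(420,70,570,195))
meas("pics/w2.png",dict(tcp_pos=np.array([.4920,.1777,.2012]),eef_rot=[3.138,-.145,.001]),(450,70,606,205))
E
```

```text
[491.145  133.7982] (95.85138702392578, 104.05960845947266)
disc [0.546  0.0655 0.143 ] [0.5464 0.0673 0.1472] stripe [509.6897 129.2759] [543.2414 114.8966] [0.5499 0.0667 0.168 ] [0.5554 0.0502 0.168 ] yaw -1.2475500838586078
[531.2939 140.2965] (112.15802764892578, 130.93869018554688)
disc [0.546  0.0647 0.143 ] [0.5465 0.0669 0.1472] stripe [568.5939 148.183 ] [600.2659 111.0503] [0.5442 0.0616 0.168 ] [0.5584 0.0499 0.168 ] yaw -0.686480599979231
```

```bash
python3 -c "
from h import *
go(.549,.069,.156,1.93)"
```

```text
shift cm [-0.36 -0.15  8.86] roll 0.029 psi now 1.959 tcp [0.5494 0.0728 0.2446] t 12.35
```

```bash
python3 -m handwheel '[-0.4,-0.2,4,0.03,-0.4,-0.2,7,0.03,-0.4,-0.2,8.3,0.03,-0.4,-0.2,8.9,0.03,-0.4,-0.2,8.9,0.03,-0.4,-0.2,8.9,0.03]' && python3 -m handwheel '[0,0,0,0,0,0,0,0,0,0,0,0,0,0,0,0,0,0,0,0,0,0,0,0,0,0,0,0]' -1; python3 -c "
from h import *
go(.549,.069,.156,.718)"
```

```text
time: 12.95
tcp_pos: [0.55, 0.0653, 0.159]
eef_rot: [1.795, 2.576, 0.001]
ft_force: [0.5, 0.2, 0.7]
grip_width: 0.044
grip_force: 0.0
time: 13.65
tcp_pos: [0.5496, 0.0656, 0.1582]
eef_rot: [1.795, 2.578, 0.001]
ft_force: [0.8, 0.9, 4.1]
grip_width: 0.0147
grip_force: 29.4
shift cm [0.34 0.06 0.22] roll 1.207 psi now 1.925 tcp [0.5496 0.0656 0.1582] t 13.65
```

```bash
python3 -m handwheel '[0.1,0,0,0.1,0.15,0,0,0.22,0.2,0,0,0.34,0.2,0,0,0.46,0.2,0,0,0.58,0.2,0,0,0.7,0.2,0,0,0.82,0.2,0,0,0.94,0.2,0,0,1.06,0.2,0,0,1.17,0.2,0,0,1.25,0.2,0,0,1.25]'; python3 -c "
from h import *
print(sense()['wrist_torque'])
go(.549,.069,.156,.718)"
```

```text
time: 14.85
tcp_pos: [0.544, 0.0677, 0.1564]
eef_rot: [-2.961, -1.037, 0.021]
ft_force: [-24.1, -0.7, 6.1]
grip_width: 0.015
grip_force: 30.5
[-0.38093123  3.58144457  0.27666793]
shift cm [0.47 0.21 0.03] roll -0.044 psi now 0.674 tcp [0.544  0.0677 0.1564] t 14.85
```

```bash
python3 -m handwheel '[0,0,0,0,0,0,0,0,0,0,0,0,0,0,0,0,0,0,0,0,0,0,-3,0,0,0,-7,0,0,0,-9,0,-9,0,-11,0,-9,0,-11,0,-9,0,-11,0]' 0; python3 - <<'E'
from h import *
np.set_printoptions(precision=4,suppress=True)
s=sense();im=snapshot("wrist");cv2.imwrite("pics/d1.png",im[:,:,::-1]);go(.549,.069,.156,.718,s);print(s["eef_rot"].tolist())
Rt=cv2.Rodrigues(np.array(s["eef_rot"]))[0];M=C["wrist"]["mount"]
p=np.linalg.inv(M)@np.r_[Rt.T@(np.array([.549,.069,.157])-s["tcp_pos"]),1];print("dial px",C["wrist"]["mtx"]@p[:3]/p[2])
E
```

```text
time: 15.95
tcp_pos: [0.4767, 0.0095, 0.2695]
eef_rot: [2.964, 1.036, 0.003]
ft_force: [-0.1, -1.4, -1.0]
grip_width: 0.0444
grip_force: 0.0
shift cm [ 9.35 -0.18 11.36] roll -0.046 psi now 0.672 tcp [0.4767 0.0095 0.2695] t 15.95
[2.964060694373085, 1.0358115404226154, 0.002500675590025126]
dial px [306.4524  83.2608   1.    ]
```

View pics/d1.png

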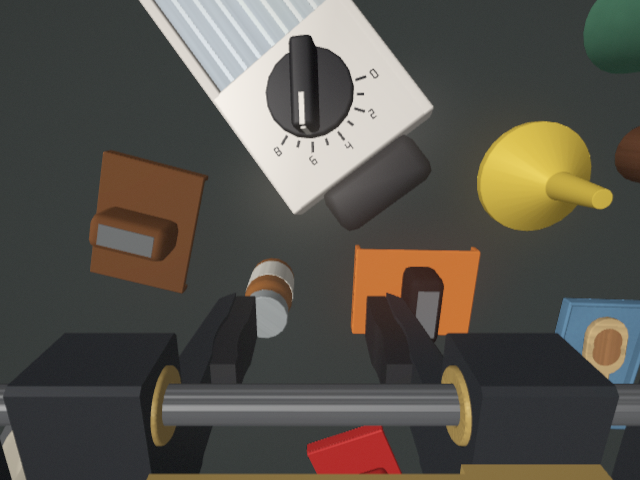

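The bar runs from (301,45) to (304,128), parallel to the line from the disc centre (310,91) to tick 6 at (312,141). So the dial is at 6. On to the guard, seen at (415,290).

```bash
python3 -c "
from h import *
go(.40,-.19,.24,.64)"
```

```text
shift cm [-18.59  10.81   2.89] roll 0.033 psi now 0.673 tcp [0.478  0.0104 0.2689] t 16.0
```

```bash
python3 -m handwheel '[-18.6,10.8,2.9,0.03,-18.6,10.8,2.9,0.03,-18.6,10.8,2.9,0.03,-18.6,10.8,2.9,0.03,-18.6,10.8,2.9,0.03,-18.6,10.8,2.9,0.03,-18.6,10.8,2.9,0.03,-18.6,10.8,2.9,0.03]' 0.6; python3 - <<'E'
from h import *
np.set_printoptions(precision=4,suppress=True)
s=sense();im=snapshot("wrist");cv2.imwrite("pics/g1.png",im[:,:,::-1])
c=big(mask(im,(9,150,100),(20,255,255)));print(cv2.contourArea(c),cv2.boundingRect(c))
q=cv2.approxPolyDP(cv2.convexHull(c),8,True)[:,0]
P=np.array([onz("wrist",p,.017,s) for p in q]);print(q.tolist());print(P);print("mean",P.mean(0))
for i in range(len(P)):
    d=P[(i+1)%len(P)]-P[i];print(np.linalg.norm(d),np.arctan2(d[1],d[0])%(np.pi/2))
m=P.mean(0);go(m[0],m[1],.026,.635)
E
```

```text
time: 16.8
tcp_pos: [0.4015, -0.1882, 0.2389]
eef_rot: [-2.979, -0.998, -0.0]
ft_force: [0.2, 0.3, -0.6]
grip_width: 0.0703
grip_force: 0.0
15129.5 (237, 56, 154, 120)
[[390, 57], [384, 174], [243, 174], [237, 57]]
[[ 0.5373 -0.169   0.017 ]
 [ 0.4602 -0.2278  0.017 ]
 [ 0.3836 -0.1263  0.017 ]
 [ 0.4608 -0.0678  0.017 ]]
mean [ 0.4605 -0.1477  0.017 ]
0.09690813311851235 0.6508723748139555
0.12718575610534857 0.64689647860274
0.0968892652268428 0.647352314495774
0.12684462733746601 0.6470392675363377
shift cm [ 7.15  0.32 21.3 ] roll 0.012 psi now 0.647 tcp [ 0.4014 -0.1882  0.239 ] t 16.85
```

```bash
python3 -m handwheel '[4,0.3,0,0,7.2,0.3,0,0,7.2,0.3,5,0,7.2,0.3,10,0,7.2,0.3,15,0,7.2,0.3,18,0,7.2,0.3,20,0,7.2,0.3,21.1,0,7.2,0.3,21.1,0,7.2,0.3,21.1,0]' && python3 -m handwheel '[0,0,0,0,0,0,0,0,0,0,0,0,0,0,0,0,0,0,0,0,0,0,0,0,0,0,0,0,0,0,0,0]' -1
```

```text
time: 17.85
tcp_pos: [0.4608, -0.1484, 0.0288]
eef_rot: [2.978, 0.996, 0.002]
ft_force: [0.5, -0.0, -0.1]
grip_width: 0.0706
grip_force: 0.0
time: 18.65
tcp_pos: [0.4601, -0.1484, 0.028]
eef_rot: [2.98, 0.995, -0.0]
ft_force: [-1.5, 0.6, 3.8]
grip_width: 0.0336
grip_force: 30.0
```

```bash
python3 -m handwheel '[0,0,-1,0,0,0,-3,0,0,0,-6,0,0,0,-10,0,0,0,-14,0,0,0,-18,0,0,0,-20,0,0,0,-20,0]'; python3 - <<'E'
from h import *
np.set_printoptions(precision=4,suppress=True)
o=np.array([.574,.1735,.094]);yw=-1.80;c,s=np.cos(.314),np.sin(.314)
X=np.array([np.cos(yw)*c,np.sin(yw)*c,s]);Y=np.array([-np.sin(yw),np.cos(yw),0]);Z=np.cross(X,Y);F=np.c_[X,Y,Z]
s1=dict(tcp_pos=np.array([.4910,.1748,.2388]),eef_rot=[3.138,-.146,-.001]);s2=dict(tcp_pos=np.array([.4920,.1777,.2012]),eef_rot=[3.138,-.145,.001])
s3=dict(tcp_pos=np.array([.4767,.0095,.2695]),eef_rot=[2.964,1.0358,.0025])
for st,px,z,e in((s1,(629,44),.1557,"175 55"),(s1,(562,242),.1557,"175 -55"),(s1,(34,132),.029,"-235 -55"),(s2,(610,268),.1557,"175 -55"),(s2,(6,136),.029,"-235 -55"),(s3,(432,106),.1557,"175 55"),(s3,(298,213),.1557,"175 -55")):
    print(e,((onz("wrist",px,z,st)-o)@F)*1000)
for f,st in(("w1",s1),("w2",s2)):   # white outline edges: fit lines along +-y edge
    im=cv2.imread(f"pics/{f}.png")
# blade line col etc skipped
G=o+.005*X+.043*Z;print("grasp final",G)
go(G[0],G[1],.26,yw+np.pi)
print(sense()['grip_width'])
E
```

```text
time: 19.45
tcp_pos: [0.4608, -0.1488, 0.2307]
eef_rot: [2.976, 0.994, 0.006]
ft_force: [0.5, 0.2, -2.2]
grip_width: 0.0339
grip_force: 30.0
175 55 [175.3427  50.6953   7.9304]
175 -55 [175.9341 -56.7136   7.7384]
-235 -55 [-230.5926  -53.1751    6.542 ]
175 -55 [175.3439 -57.3027   7.9301]
-235 -55 [-230.7045  -53.2918    6.5783]
175 55 [175.5923  51.0649   7.8494]
175 -55 [177.0774 -54.4256   7.3671]
grasp final [0.5759 0.1818 0.1364]
shift cm [ 29.08 -19.49  -2.97] roll -0.697 psi now 0.645 tcp [ 0.4608 -0.1488  0.2307] t 19.45
0.0338695707497025
```

```bash
python3 -m handwheel '[29.1,-19.5,-2.5,-0.69,29.1,-19.5,-2.5,-0.69,29.1,-19.5,-2.5,-0.69,29.1,-19.5,-2.5,-0.69,29.1,-19.5,-2.5,-0.69,29.1,-19.5,-2.5,-0.69,29.1,-19.5,-2.5,-0.69,29.1,-19.5,-2.5,-0.69,29.1,-19.5,-2.5,-0.69,29.1,-19.5,-2.5,-0.69,29.1,-19.5,-2.5,-0.69,29.1,-19.5,-2.5,-0.69]'; python3 - <<'E'
from h import *
print("canister lid",onz("top",(262,120),.166),onz("scene",(425,288),.166))
go(.5755,.182,.16,1.336)
E
```

```text
time: 20.65
tcp_pos: [0.5754, 0.1812, 0.253]
eef_rot: [2.469, 1.943, -0.0]
ft_force: [-0.3, -0.3, -1.6]
grip_width: 0.0338
grip_force: 30.0
canister lid [0.78072568 0.03582134 0.166     ] [0.78569853 0.03303837 0.166     ]
shift cm [ 0.08 -0.01  9.3 ] roll -0.003 psi now 1.333 tcp [0.5754 0.1812 0.253 ] t 20.65
```

```bash
python3 -m handwheel '[0.1,0,4,0,0.1,0,7,0,0.1,0,9,0,0.1,0,10,0,0.1,0,10.7,0,0.1,0,11.1,0,0.1,0,11.1,0,0.1,0,11.1,0]'; python3 - <<'E'
from h import *
np.set_printoptions(precision=4,suppress=True)
go(.5755,.182,.117,1.336)
for n in("top","scene"):
    im=snapshot(n);cv2.imwrite(f"pics/p_{n}.png",im[:,:,::-1])
    m=mask(im,(9,150,100),(20,255,255));cts=[c for c in cv2.findContours(m,cv2.RETR_EXTERNAL,cv2.CHAIN_APPROX_NONE)[0] if cv2.contourArea(c)>60]
    for c in cts:
        p=c[:,0].mean(0);P=onz(n,p,.13);
        if .4<P[0]<.75 and 0<P[1]<.35: print(n,cv2.contourArea(c),p,P,cv2.approxPolyDP(cv2.convexHull(c),3,True)[:,0].tolist())
E
```

```text
time: 21.45
tcp_pos: [0.576, 0.1833, 0.1427]
eef_rot: [2.467, 1.944, 0.002]
ft_force: [0.2, -0.8, -0.7]
grip_width: 0.0338
grip_force: 30.0
shift cm [-0.14 -0.02  2.57] roll -0.001 psi now 1.335 tcp [0.576  0.1833 0.1427] t 21.45
top 432.5 [218.1654 211.7874] [0.5736 0.1462 0.13  ] [[214, 185], [228, 189], [217, 242], [213, 226]]
scene 726.0 [414.1037 214.7744] [0.5879 0.1686 0.13  ] [[390, 197], [409, 191], [440, 216], [443, 223], [410, 236]]
scene 710.0 [344.7737 189.3211] [0.4141 0.0679 0.13  ] [[319, 192], [335, 172], [353, 175], [371, 189], [360, 204], [348, 206]]
```

Aligned; now lower slowly and let the guard pivot in the pads.

```bash
for i in 1; do python3 -m handwheel '[0,0,0.3,0,0,0,0.6,0,0,0,0.8,0,0,0,1.0,0,0,0,1.2,0,0,0,1.2,0]'; done; python3 -c "
from h import *
print(sense()['wrist_torque'])"
```

```text
time: 22.15
tcp_pos: [0.5758, 0.1834, 0.1303]
eef_rot: [2.467, 1.944, 0.001]
ft_force: [-0.4, 1.0, 2.5]
grip_width: 0.0335
grip_force: 30.0
[-0.11358716  0.14526686  0.00971704]
```

```bash
python3 -m handwheel '[0,0,0.2,0,0,0,0.3,0,0,0,0.4,0,0,0,0.5,0,0,0,0.6,0,0,0,0.6,0]'; python3 -c "
from h import *
print(sense()['wrist_torque'])"
```

```text
time: 22.75
tcp_pos: [0.5763, 0.1848, 0.1252]
eef_rot: [-2.467, -1.945, -0.006]
ft_force: [0.1, 7.6, 7.0]
grip_width: 0.0337
grip_force: 30.0
[1.00314243 0.09711326 0.04128802]
```

```bash
python3 -m handwheel '[0,0,0.2,0,0,0,0.3,0,0,0,0.4,0,0,0,0.5,0,0,0,0.6,0,0,0,0.6,0]'; python3 -c "
from h import *
print(sense()['wrist_torque'])"
```

```text
time: 23.35
tcp_pos: [0.5766, 0.1849, 0.1193]
eef_rot: [2.467, 1.945, 0.008]
ft_force: [2.5, 9.3, 6.7]
grip_width: 0.0338
grip_force: 30.0
[ 1.08527356 -0.22853927  0.01724089]
```

```bash
python3 -m handwheel '[0,0,0.1,0,0,0,0.2,0,0,0,0.25,0,0,0,0.25,0]';  python3 -m handwheel '[0,0,0.05,0,0,0,0.1,0,0,0,0.1,0]'
```

```text
time: 23.75
tcp_pos: [0.5766, 0.1849, 0.1167]
eef_rot: [2.467, 1.945, 0.008]
ft_force: [1.5, 9.3, 5.9]
grip_width: 0.034
grip_force: 30.0
time: 24.05
tcp_pos: [0.5766, 0.1848, 0.1157]
eef_rot: [2.467, 1.945, 0.007]
ft_force: [2.1, 8.4, 6.0]
grip_width: 0.0338
grip_force: 30.0
```

```bash
python3 -m handwheel '[0,0,0.05,0,0,0,0.1,0,0,0,0.1,0]';  python3 -m handwheel '[0,0,0.05,0,0,0,0.1,0,0,0,0.1,0]'
```

```text
time: 24.35
tcp_pos: [0.5766, 0.1848, 0.1147]
eef_rot: [2.467, 1.945, 0.008]
ft_force: [1.7, 8.3, 6.1]
grip_width: 0.0341
grip_force: 30.0
time: 24.65
tcp_pos: [0.5766, 0.1849, 0.1143]
eef_rot: [2.467, 1.945, 0.008]
ft_force: [-0.5, 8.7, 10.5]
grip_width: 0.0332
grip_force: 30.0
```

Seated, since the force is now rising. Release, lift and check.

```bash
python3 -m handwheel '[0,0,0,0,0,0,0,0,0,0,0,0,0,0,0,0,0,0,0,0,0,0,0,0,0,0,-2,0,0,0,-5,0,0,0,-9,0,0,0,-13,0,0,0,-15,0,0,0,-15,0]' 0.3; python3 -m handwheel '[-15,0,0,0,-15,0,0,0,-15,0,0,0,-15,0,0,0,-15,0,0,0,-15,0,0,0]'; python3 - <<'E'
from h import *
np.set_printoptions(precision=1,suppress=True)
o=np.array([.574,.1735,.094]);yw=-1.806;c,s=np.cos(.314),np.sin(.314)
X=np.array([np.cos(yw)*c,np.sin(yw)*c,s]);Y=np.array([-np.sin(yw),np.cos(yw),0]);Z=np.cross(X,Y);F=np.c_[X,Y,Z]
go(.5,.2,.3,1.3)
st=sense();cr={}
for n in("wrist","top","scene"):
    im=snapshot(n);cv2.imwrite(f"pics/f_{n}.png",im[:,:,::-1])
    m=mask(im,(9,150,100),(20,255,255))
    for ct in cv2.findContours(m,cv2.RETR_EXTERNAL,cv2.CHAIN_APPROX_NONE)[0]:
        if cv2.contourArea(ct)<300: continue
        p=ct[:,0].mean(0)
        def plane(p,h=.013):
            a,d=ray(n,p,st);k=((o+h*Z-a)@Z)/(d@Z);return (a+k*d-o)@F*1000
        if abs(plane(p)).max()<90:
            q=cv2.approxPolyDP(cv2.convexHull(ct),6,True)[:,0];print(n,cv2.contourArea(ct))
            for k in q: print(k,plane(k))
            cr[n]=q
E
```

```text
time: 25.85
tcp_pos: [0.5765, 0.1834, 0.2654]
eef_rot: [2.465, 1.943, 0.008]
ft_force: [-1.0, 0.1, -0.4]
grip_width: 0.0569
grip_force: 0.0
time: 26.45
tcp_pos: [0.5406, 0.0383, 0.2616]
eef_rot: [-2.466, -1.945, 0.001]
ft_force: [1.4, 0.2, 0.4]
grip_width: 0.0573
grip_force: 0.0
shift cm [14.8 -7.7 -3.8] roll 0.036 psi now 1.336 tcp [0.5 0.  0.3] t 26.45
wrist 8633.0
[410   0] [-3.5 64.3 13. ]
[404  85] [52.2 60.3 13. ]
[220  84] [ 51.7 -60.1  13. ]
[215  77] [ 47.1 -63.3  13. ]
[215   0] [ -3.4 -63.4  13. ]
scene 784.0
[419 197] [-54.6 -60.5  13. ]
[440 231] [-56.3  63.   13. ]
[409 239] [50.9 74.9 13. ]
[392 203] [ 41.1 -49.1  13. ]
```

```bash
python3 -m handwheel '[-20,15,-4,0,-20,15,-4,0,-20,15,-4,0,-20,15,-4,0,-20,15,-4,0,-20,15,-4,0,-20,15,-4,0,-20,15,-4,0,-20,15,-4,0]'; python3 - <<'E'
from h import *
np.set_printoptions(precision=1,suppress=True)
o=np.array([.574,.1735,.094]);yw=-1.806;c,s=np.cos(.314),np.sin(.314)
X=np.array([np.cos(yw)*c,np.sin(yw)*c,s]);Y=np.array([-np.sin(yw),np.cos(yw),0]);Z=np.cross(X,Y);F=np.c_[X,Y,Z]
cr={}
for n in("top","scene"):
    im=snapshot(n);m=mask(im,(9,150,100),(20,255,255))
    for ct in cv2.findContours(m,cv2.RETR_EXTERNAL,cv2.CHAIN_APPROX_NONE)[0]:
        if cv2.contourArea(ct)<150: continue
        a,d=ray(n,ct[:,0].mean(0));k=((o+.013*Z-a)@Z)/(d@Z);p=(a+k*d-o)@F*1000
        if abs(p).max()<90:
            b=cv2.boxPoints(cv2.minAreaRect(ct)); L=[]
            h=cv2.approxPolyDP(cv2.convexHull(ct),4,True)[:,0]
            for q in h: 
                a,d=ray(n,q);k=((o+.013*Z-a)@Z)/(d@Z);L.append((a+k*d-o)@F*1000);print(n,q,L[-1])
            cr[n]=(h,np.array(L))
for e in((-50,-65),(-50,65),(50,-65),(50,65)):
    try:
        u=[(n,cr[n][0][np.hypot(*(cr[n][1][:,:2]-e).T).argmin()]) for n in("top","scene")]
        P,err=tri(*u);print(e,(P-o)@F*1000,err*1000)
    except KeyError: pass
E
```

```text
time: 27.5
tcp_pos: [0.6397, -0.1903, 0.3028]
eef_rot: [2.466, 1.947, 0.0]
ft_force: [0.5, -0.1, 0.7]
grip_width: 0.0573
grip_force: 0.0
top [193 184] [-54.8  64.5  13. ]
top [231 190] [49.7 64.  13. ]
top [220 243] [ 52.4 -64.6  13. ]
top [182 236] [-51.7 -64.8  13. ]
scene [390 199] [ 40.4 -63.6  13. ]
scene [419 197] [-54.6 -60.5  13. ]
scene [438 234] [-44.6  71.8  13. ]
scene [408 239] [53.8 74.4 13. ]
(-50, -65) [-56.6 -63.9   8.4] 3.6467004523528455
(-50, 65) [-57.5  65.    3.3] 5.988465189111112
(50, -65) [ 47.  -62.9  13.4] 10.327744009303919
(50, 65) [43.3 66.1  0.6] 0.3138516399947228
```

```bash
python3 -c "
from bench import *
print(job_done())"
```

```text
the job is handed in; nothing more can be done
None
```

Job handed in at about 27.6 s: the last measurements and views had the spoon in the rest's tray and notch, the dial at 6, and the guard about 1 mm from the middle of its place, square on the rails; the bystanders weren't re-measured and no verdict came back.

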